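# Set the aquarium lamp and lock it with its cam lever

## Robot

A 6-joint arm with a two-finger parallel gripper is mounted at the origin on the work surface. World frame = base frame: x ahead of the robot, y to its left, z up, the work surface at z = 0. Lengths are in m, angles in rad, forces in N, time in s.
With the tool pointing down it reaches from about 0.35 to 0.85 m from the base axis. Payload 8.1 kg.
Tool frame: the origin (TCP) lies on the front face of the gripper's body, between the roots of the fingers; the fingertips stand 84 mm ahead of it and the grasp point (between the pads) lies 65 mm ahead of it; x points along the fingers, y is the direction in which the jaws open and shut, and the axes are right-handed (so a half turn about x gives the same grasp; the last joint's range is limited). The gripper opens to 93 mm and grips with 3 to 60 N. Pads are 15 mm wide; open, the fingers measure 128 mm over their backs; the gripper's body (75 mm by 188 mm) begins 65 mm behind the grasp point.
Start: joints at [-1.361, 0.13, 1.488, -0, 1.523, -0.085], TCP at [0.174, -0.574, 0.303] pointing down, gripper open.
Joint ranges: [-2.96, 2.96], [-0.89, 2.26], [0.02, 2.5], [-1.34, 4.48], [0, 2.73], [-2.66, 2.66]. Speed limits (rad/s): [2.39, 2.39, 2.79, 3.14, 3.14, 3.14].

## Interface

Orientations are given as a rotation vector (axis times angle).
In Python, from plant import telemetry, read_camera, camera_params, robot gives the robot as it stands.
- The arm moves only by the tool step_arm, never from a script. Its argument "commands" is a list of rows, each an object with "xyz": the shift along the tool's x, y, z in mm, a list of three; "turn": the turn, a rotation vector about the tool's x, y, z in rad, a list of three; "grip": the finger opening in mm, from 0 to 93. In form: [{"xyz": [dx, dy, dz], "turn": [ax, ay, az], "grip": grip}, ...]. A call has 1 to 12 rows; each row is the pose to reach, as a shift and turn from the pose commanded when the call began, along the tool's axes at that moment; what a row does not reach only later rows make up. A row lasts 1/8 s, in which the tool goes at most 62.5 mm and 10.7 degrees, less where a joint would pass 70% of its speed; a pose out of reach is approached as far as the arm can. A call with a gripper value outside its range is refused whole. The fingers move at their own pace and stop on an object; "force" is the grip in N (left out, the last holds). Time passes only in rows, so rows that repeat a pose let the fingers close. It gives the time, the measured TCP pose, the force and the opening at its end, in the units of the state.
- telemetry.read_state(): the state, without advancing time (a new reading comes with each control period).
- read_camera(name): name is "scene" or "top"; returns the picture (400x640x3 uint8, red, green, blue); there is no depth.
- camera_params(name): a dict with "mtx" (3x3 intrinsics, pixels), "rvec" (rotation vector, rad) and "tvec" (3), from world to camera coordinates, as OpenCV has them. Camera axes: x right, y down, z forward; pixel columns grow to the right and rows downward; lengths in m; the calibration is good to about 2 mm. A picture is of the moment at which its call begins. camera_params takes no time and is no camera call.
- robot.close_job(): hands the job in, once; it reports no verdict.
The state is a dict: "t": time; "q": joint angles; "dq": joint speeds; "joint_torque": joint torques, N m; "tool_pos": TCP position; "orientation": TCP orientation; "force": force on the tool from outside, world axes, zero at the start; "wrist_torque": the same for the moment, N m; "opening": finger opening in m.
Only numpy, scipy, OpenCV 4.12 (cv2) and the standard library are available. Lean on these libraries where they do the work, as an engineer would, in place of code of your own. Each camera call takes 0.05 s, during which the arm holds its last target. There are 200 camera calls.

## Task

Slide the lamp carriage along the rail on the fish tank until its white pointer lines up with the yellow marker clip (not the blue one), with the red lever still standing open. Then, leaving the lamp there, flip the red quick-release lever over towards the tank until it snaps past centre and lies flat, so that the lamp is clamped. Leave the jar, the glass cleaner and the tweezers where they are, and let go of everything.

Things in the scene. Friction and masses are not known exactly. Their poses are not given: they have to be found in the camera images.
- tank: Fixed shallow glass tank, 240 (x) x 420 (y) x 140 mm high. Origin on the table under the middle of its wall nearest the robot; x points across the tank, away from the robot; y along that wall; z up. On that wall lies a fixed dark grey rail along y, 30 mm wide (x -15 to +15 mm), 460 mm long, top at z = 160 mm, with black end brackets to 162 mm.
- carriage (a joint): Slide of the lamp carriage along the rail, m, grows towards the tank's +y; 0 is mid-travel, range -0.15 to 0.15. Stays where left; about 3 N moves it while the lever is open. With the lever shut a brake shoe holds it (takes well over 50 N to shift).
- knob_top (a point): Centre of the top of the carriage's black knob, to hold it by: upright cylinder, 24 mm diameter, 40 mm tall, over the rail's middle line. It stands on a grey plate 55 mm (x) x 130 mm (y), top 180 mm over the table, that reaches 25 mm from the knob to +y and 105 mm to -y. The red lever is 75 mm from the knob to -y. Axes as the tank's.
- pointer (a point): Tip of the white pointer on the tank-side edge of the carriage plate, 6 mm wide along y, in line with the knob (same y along the rail), 41.5 mm in x from the rail's middle line. Axes as the tank's.
- clip_yellow: Yellow marker clip, fixed on the tank side of the rail: a tongue 8 mm wide along the rail, pointing over the tank from x = 15 to 55 mm, top 160 mm over the table, so the carriage passes over it. Origin on the rail's middle line, 143 mm over the table; axes as the tank's. Lined up: the pointer has the same place along y as this origin.
- clip_blue: Blue marker clip, same form as the yellow; not the one to use. The two swap places from start to start.
- lever (a joint): Angle of the red cam lever, rad. 0: open, leaning 0.30 towards the robot (tank's -x); vertical at 0.30; grows towards the tank's +x; 1.87: shut, flat along +x, at its stop. Starts at 0 to 0.35 and stays there if left. Closing needs a growing push (up to about 8 N at 60 mm from the pivot); centre at about 1.55, beyond it snaps to 1.87 by itself, short of it it springs part way back.
- lever_pivot (a point): Pivot of the lever, on the carriage over the rail's middle line, 198 mm over the table. The pivot axis runs along the rail (the tank's y). Axes as the tank's.
- lever_end (a point): Middle of the outer end of the red lever, 90 mm from the pivot. The lever is a straight bar 10 mm thick (centred on the line from pivot to end), 14 mm wide along y, 26 mm wide over its last 35 mm. Under the shut lever: the carriage's black lamp bar, 55 mm wide, x = 60 to 230 mm, top 179 mm over the table.
- food_jar: Loose whitish fish-food jar with orange cap, 54 mm diameter, 75 mm tall; origin at the centre of its underside. Bystander.
- cleaner: Loose black glass cleaner with blue grip, 75 x 45 x 36 mm; origin at the centre of its underside. Bystander.
- tweezers: Loose steel tweezers lying along their x, 188 mm long, 26 mm wide, 8 mm high; origin at the middle, on the table. Bystander.

How it is judged:
On the way, in this order (a step that is already met when the one before it is completed fails the run):
1. the pointer is lined up with the yellow clip (within 6 mm along the rail) and the carriage is at rest, while the lever is still open (below 0.7 rad) (y of pointer in the frame of clip_yellow between -0.006 and 0.006 m and velocity of joint carriage between -0.01 and 0.01 m/s and value of joint lever below 0.7 rad), for 0.3 s.
2. the lever has snapped past centre and lies shut (over 1.77 rad) (value of joint lever above 1.77 rad), for 0.2 s.
At the end, for the whole second after the job is handed in: The pointer is within 8 mm of the yellow clip along the rail, the lever is shut and at rest (over 1.77 rad of 1.87), the carriage is at rest, and the jar, the cleaner and the tweezers are within 30 mm of where they stood (y of pointer in the frame of clip_yellow between -0.008 and 0.008 m and value of joint lever above 1.77 rad and velocity of joint lever between -0.05 and 0.05 rad/s and velocity of joint carriage between -0.01 and 0.01 m/s and distance of each of food_jar, cleaner, tweezers from where it was at the start of the episode below 0.03 m); the robot touches nothing.
It fails at once if the food jar is moved more than 30 mm (distance of food_jar from where it was at the start of the episode above 0.03 m).
It fails at once if the glass cleaner is moved more than 30 mm (distance of cleaner from where it was at the start of the episode above 0.03 m).
It fails at once if the tweezers is moved more than 30 mm (distance of tweezers from where it was at the start of the episode above 0.03 m).
It also fails if it takes over 42 s, if anything falls off the work surface, if the arm or the gripper's body presses on something with over 40 N, if the wrist force passes 120 N, or if a joint passes its speed limit or range.

## Working session

There is one attempt and no reset: what is moved stays moved. The work goes in short steps, Python scripts to look and compute and a tool call to move; the robot and the scene stay as the last step left them, time stands still between calls to the robot, and variables do not carry over. Pictures are saved under pics/ and viewed, about 8 in all and at most 12, crops included, and the job is handed in when it is done.

Besides the shell and the picture viewer there is one more tool, called after "Emit:" in YAML: its name, and indented under it one key for each argument. step_arm: Moves the arm, as the interface text tells. Its arguments: {"type":"object","properties":{"commands":{"type":"array"},"force":{"type":"number"}},"required":["commands"]}

```bash
mkdir -p pics; python3 - <<'E'
from plant import telemetry, read_camera, camera_params
import cv2
for n in("scene","top"):
    im=read_camera(n); cv2.imwrite(f"pics/{n}0.png",im[:,:,::-1])
    p=camera_params(n); R=cv2.Rodrigues(p["rvec"])[0] if not hasattr(p["rvec"],'x') else 0
    print(n,p["mtx"],(-R.T@p["tvec"]).round(3) , R.round(3))
s=telemetry.read_state(); print(s["t"],s["tool_pos"],s["orientation"],s["opening"])
E
```

```text
scene [[450.11037302   0.         323.26731114]
 [  0.         450.11037302 202.05452957]
 [  0.           0.           1.        ]] [0.872 0.773 0.9  ] [[-0.9    0.436  0.004]
 [ 0.278  0.583 -0.764]
 [-0.336 -0.686 -0.646]]
top [[425.1446251    0.         320.85251744]
 [  0.         425.1446251  199.66158236]
 [  0.           0.           1.        ]] [0.42  0.002 1.169] [[-0.003 -1.    -0.018]
 [-0.998  0.005 -0.066]
 [ 0.066  0.017 -0.998]]
0.1 [ 0.17428322 -0.57372508  0.30180344] [ 2.06355919  0.30821124 -2.06377067] 0.09321778731991205
```

View pics/scene0.png

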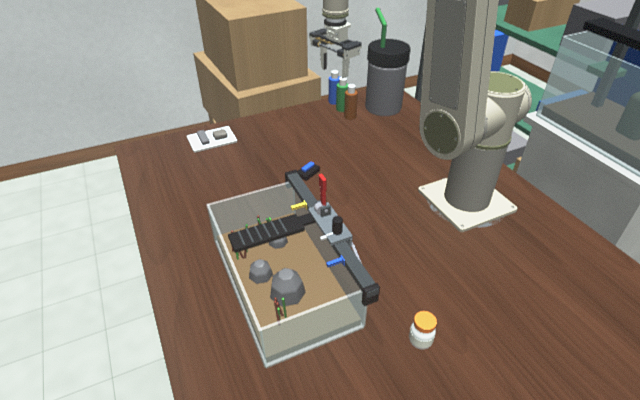

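View pics/top0.png

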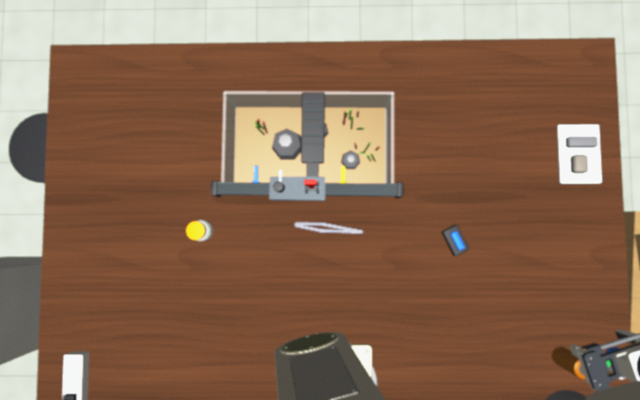

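The top view shows the black knob at about (279,187), the white pointer (280,175), the red lever (311,184), the yellow clip (344,174) and the blue clip (256,174). The rail runs from (216,189) to (399,190). The scene view agrees: lever upright and open, yellow on the −y side.

```bash
cat > h.py <<'E'
import cv2, numpy as np
from plant import telemetry, read_camera, camera_params
def ray(n,uv):
    p=camera_params(n); R=cv2.Rodrigues(np.array(p["rvec"],float))[0]; C=-R.T@np.ravel(p["tvec"])
    d=R.T@np.linalg.inv(p["mtx"])@np.array([*uv,1.]); return C,d
def onz(n,uv,z):
    C,d=ray(n,uv); return C+d*(z-C[2])/d[2]
def two(u1,u2):
    (C,d),(E,f)=ray("scene",u1),ray("top",u2)
    s=np.linalg.lstsq(np.c_[d,-f],E-C,rcond=None)[0]; a,b=C+d*s[0],E+f*s[1]
    return (a+b)/2,np.linalg.norm(a-b)
def blobs(im,lo,hi,box,mn=6):
    m=cv2.inRange(cv2.cvtColor(im,cv2.COLOR_RGB2HSV),lo,hi); k=np.zeros_like(m); x0,y0,x1,y1=box
    k[y0:y1,x0:x1]=m[y0:y1,x0:x1]
    n,_,st,c=cv2.connectedComponentsWithStats(k); 
    return [(c[i].round(1),st[i].tolist()) for i in range(1,n) if st[i][4]>=mn]
E
python3 - <<'E'
from h import *
T=read_camera("top"); S=read_camera("scene")
bt=(205,160,410,205); bs=(270,150,390,310)
cols=dict(yellow=((22,120,120),(35,255,255)),blue=((100,120,120),(125,255,255)),red=((0,150,80),(8,255,255)),white=((0,0,200),(180,40,255)),black=((0,0,0),(180,255,38)))
for c,(l,h) in cols.items():
    print(c,'T',[(b,onz("top",b[0],{'red':.27,'black':.22}.get(c,.16)).round(4)[:2]) for b in blobs(T,l,h,bt)][:5])
    print('   S',blobs(S,l,h,bs)[:6])
a=cv2.resize(T[150:215,205:410],None,fx=3.8,fy=3.8,interpolation=cv2.INTER_CUBIC)
b=cv2.resize(S[160:310,270:390],None,fx=2.3,fy=2.3,interpolation=cv2.INTER_CUBIC)
o=np.zeros((a.shape[0]+b.shape[0],780,3),np.uint8);o[:a.shape[0],:a.shape[1]]=a;o[a.shape[0]:,:b.shape[1]]=b
cv2.imwrite("pics/c1.png",o[:,:,::-1])
E
```

```text
yellow T [((array([342.7, 174.9]), [339, 166, 8, 18, 78]), array([ 0.5453, -0.033 ]))]
   S [(array([299.2, 205.3]), [291, 201, 16, 9, 75])]
blue T [((array([255.2, 181.2]), [253, 179, 5, 4, 11]), array([0.5313, 0.1762]))]
   S [(array([307.4, 166.2]), [301, 162, 13, 10, 67]), (array([335.9, 260.9]), [327, 255, 18, 12, 97])]
red T [((array([310.4, 182.9]), [305, 180, 12, 8, 68]), array([0.5149, 0.0395]))]
   S [(array([322.7, 187. ]), [318, 173, 9, 31, 141])]
white T [((array([222.5, 170.6]), [222, 160, 2, 21, 39]), array([0.5573, 0.255 ])), ((array([350.5, 160.4]), [348, 160, 6, 2, 10]), array([ 0.5801, -0.0519])), ((array([391.8, 169.9]), [391, 160, 3, 23, 31]), array([ 0.5566, -0.15  ])), ((array([253.4, 171.5]), [251, 165, 7, 17, 21]), array([0.5547, 0.1807])), ((array([280. , 174.9]), [278, 169, 6, 13, 53]), array([0.5461, 0.1168]))]
   S [(array([317.9, 204.6]), [315, 202, 7, 6, 25]), (array([326.3, 235. ]), [320, 232, 13, 7, 38]), (array([355. , 250.9]), [352, 245, 7, 14, 28]), (array([357., 292.]), [354, 291, 7, 3, 7]), (array([329.6, 302.3]), [309, 294, 44, 16, 113])]
black T []
   S []
```

View pics/c1.png

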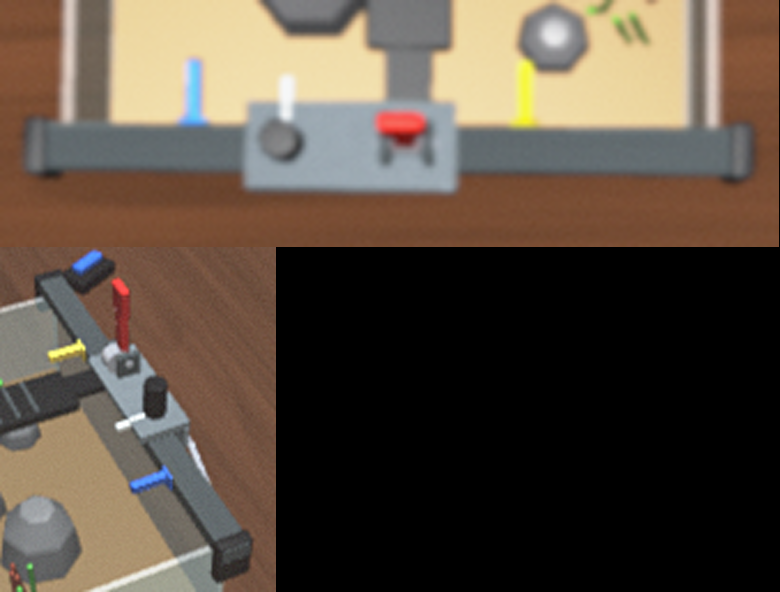

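The crops show the carriage between the clips. In the top crop, the knob top is at (279,137), the pointer tip at (287,78), the yellow clip tip at (526,62) and the brackets at (43,147) and (737,152). The lever stands nearly vertical.

```bash
python3 - <<'E'
from h import *
f=lambda u,v:(205+(u+.5)/3.8-.5,150+(v+.5)/3.8-.5)
g=lambda u,v:(270+(u+.5)/2.3-.5,160+(v-247+.5)/2.3-.5)
L,R=onz("top",f(43,147),.162),onz("top",f(737,152),.162)
d=(L-R); print("len",np.linalg.norm(d),L,R); ey=d/np.linalg.norm(d); ex=np.array([ey[1],-ey[0],0]); print("yaw",np.arctan2(ex[1],ex[0]))
O=(L+R)/2
fr=lambda P:(round((P-O)@ex,4),round((P-O)@ey,4))
K=onz("top",f(279,137),.22); print("O",O,"knob",K,fr(K))
for z in(.165,.172,.178): print("pointer",fr(onz("top",f(287,78),z)),fr(onz("top",(280,174.9),z)))
print("yellow",fr(onz("top",(342.7,174.9),.16)),fr(onz("top",f(526,62),.16)), fr(onz("scene",(299.2,205.3),.16)))
print("blue",fr(onz("top",f(195,95),.16)))
print("two knob",two(g(155,382),f(279,137)))
print("scene pointer",[fr(onz("scene",(326.3,235),z)) for z in(.165,.172,.178)])
E_,e=two(g(121,285),f(402,122)); print("lever end",E_,e,fr(E_))
E
```

```text
len 0.4348397153273066 [0.51453248 0.26975371 0.162     ] [ 0.50917534 -0.16505301  0.162     ]
yaw -0.012320117732667914
O [0.51185391 0.05235035 0.162     ] knob [0.51429408 0.11426985 0.22      ] (np.float64(0.0017), np.float64(0.0619))
pointer (np.float64(0.0442), np.float64(0.0641)) (np.float64(0.0329), np.float64(0.0643))
pointer (np.float64(0.0433), np.float64(0.0633)) (np.float64(0.032), np.float64(0.0635))
pointer (np.float64(0.0425), np.float64(0.0626)) (np.float64(0.0313), np.float64(0.0628))
yellow (np.float64(0.0345), np.float64(-0.085)) (np.float64(0.056), np.float64(-0.0857)) (np.float64(0.0372), np.float64(-0.0798))
blue (np.float64(0.0338), np.float64(0.1226))
two knob (array([0.51472842, 0.11422882, 0.21882427]), np.float64(0.0007298697907817854))
scene pointer [(np.float64(0.0232), np.float64(0.05)), (np.float64(0.0264), np.float64(0.0565)), (np.float64(0.029), np.float64(0.062))]
lever end [0.51569714 0.03869003 0.28626168] 0.00017532501166601003 (np.float64(0.004), np.float64(-0.0136))
```

```bash
cat >> h.py <<'E'
from scipy.spatial.transform import Rotation as Ro
def plan(target,yaw=-0.012,jaw='x'):
    s=telemetry.read_state(); R=Ro.from_rotvec(s["orientation"])
    c,sn=np.cos(yaw),np.sin(yaw)
    best=None
    for sg in(1,-1):
        x=np.array([0,0,-1.]); y=sg*np.array([c,sn,0]); z=np.cross(x,y)
        G=Ro.from_matrix(np.c_[x,y,z]); t=(R.inv()*G).as_rotvec()
        print("shift mm",(1000*R.inv().apply(np.array(target)-s["tool_pos"])).round(1),"turn",t.round(3))
    print("t",s["t"],"pos",s["tool_pos"].round(4),"R",R.as_matrix().round(3).tolist(),"F",np.round(s["force"],1),"op",s["opening"],"q",np.round(s["q"],2))
E
python3 - <<'E'
from h import *
plan((0.5135,0.114,0.274))
E
```

```text
shift mm [  28.8 -559.6 -524.4] turn [-1.264e+00 -1.000e-03  1.000e-03]
shift mm [  28.8 -559.6 -524.4] turn [1.878e+00 1.000e-03 1.000e-03]
t 0.2 pos [ 0.1743 -0.5739  0.3021] R [[-0.0, 0.291, -0.957], [0.001, -0.957, -0.291], [-1.0, -0.001, -0.0]] F [-0.4  0.3 -0.4] op 0.09305228231746498 q [-1.36  0.13  1.49 -0.    1.52 -0.09]
```

Emit:
step_arm:
  commands:
    - {"xyz": [-60,0,0],"turn": [0,0,0],"grip": 93}
    - {"xyz": [-108,-35,-30],"turn": [-0.1,0,0],"grip": 93}
    - {"xyz": [-108,-75,-70],"turn": [-0.2,0,0],"grip": 93}
    - {"xyz": [-108,-115,-108],"turn": [-0.32,0,0],"grip": 93}
    - {"xyz": [-108,-155,-146],"turn": [-0.44,0,0],"grip": 93}
    - {"xyz": [-108,-195,-184],"turn": [-0.56,0,0],"grip": 93}
    - {"xyz": [-108,-235,-222],"turn": [-0.68,0,0],"grip": 93}
    - {"xyz": [-108,-275,-260],"turn": [-0.8,0,0],"grip": 93}
    - {"xyz": [-108,-315,-298],"turn": [-0.92,0,0],"grip": 93}
    - {"xyz": [-108,-355,-336],"turn": [-1.04,0,0],"grip": 93}
    - {"xyz": [-108,-395,-372],"turn": [-1.16,0,0],"grip": 93}
    - {"xyz": [-108,-435,-408],"turn": [-1.264,0,0],"grip": 93}
  force: 20

```text
t: 1.7
tool_pos: [0.4387, -0.0375, 0.4108]
orientation: [1.215, 1.205, -1.215]
force: [0.3, -0.2, -0.5]
opening: 0.093
```

```bash
python3 - <<'E'
from h import *
plan((0.5135,0.114,0.274))
E
```

```text
shift mm [ 136.8   73.5 -152.2] turn [ 0.004  0.    -0.   ]
shift mm [ 136.8   73.5 -152.2] turn [-3.138e+00  1.000e-03  0.000e+00]
t 1.7 pos [ 0.4387 -0.0375  0.4108] R [[0.0, 1.0, -0.008], [-0.0, -0.008, -1.0], [-1.0, 0.0, 0.0]] F [ 0.3 -0.2 -0.5] op 0.09300703822896769 q [-0.2  -0.33  1.72 -0.    1.75 -0.19]
```

Emit:
step_arm:
  commands:
    - {"xyz": [0,25,-50],"turn": [0,0,0],"grip": 93}
    - {"xyz": [0,50,-100],"turn": [0,0,0],"grip": 93}
    - {"xyz": [0,74,-150],"turn": [0,0,0],"grip": 93}
    - {"xyz": [40,74,-152],"turn": [0,0,0],"grip": 93}
    - {"xyz": [80,74,-152],"turn": [0,0,0],"grip": 93}
    - {"xyz": [115,74,-152],"turn": [0,0,0],"grip": 93}
    - {"xyz": [135,74,-152],"turn": [0,0,0],"grip": 93}
    - {"xyz": [135,74,-152],"turn": [0,0,0],"grip": 93}

```text
t: 2.7
tool_pos: [0.5134, 0.1116, 0.2744]
orientation: [1.216, 1.205, -1.22]
force: [-0.4, 0.0, -0.8]
opening: 0.0932
```

```bash
python3 - <<'E'
from h import *
T=read_camera("top"); S=read_camera("scene")
a=cv2.resize(T[140:240,210:410],None,fx=2.9,fy=2.9,interpolation=cv2.INTER_CUBIC)
b=cv2.resize(S[150:280,260:390],None,fx=2.3,fy=2.3,interpolation=cv2.INTER_CUBIC)
o=np.zeros((a.shape[0]+b.shape[0],780,3),np.uint8);o[:a.shape[0],:a.shape[1]]=a;o[a.shape[0]:,:b.shape[1]]=b
cv2.imwrite("pics/c2.png",o[:,:,::-1])
plan((0.5135,0.114,0.274))
E
```

```text
shift mm [ 3.1 -1.3 -2.2] turn [-0.    -0.    -0.002]
shift mm [ 3.1 -1.3 -2.2] turn [ 3.141e+00 -3.000e-03  0.000e+00]
t 2.8 pos [0.5147 0.1118 0.2771] R [[0.002, 1.0, -0.012], [0.0, -0.012, -1.0], [-1.0, 0.002, -0.0]] F [-0.5  0.3  0.8] op 0.0928606634548889 q [ 0.12 -0.06  1.73  0.    1.47  0.13]
```

View pics/c2.png

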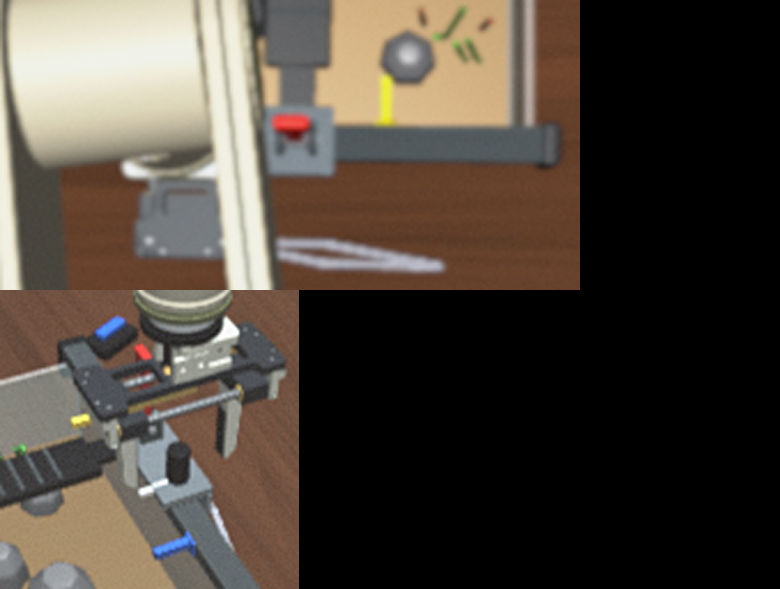

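The fingers straddle the knob: tips at about (130,485) and (228,455), their midpoint on the knob at (178,470) of the crop. I'll close and then slide 148 mm towards −y.

Emit:
step_arm:
  commands:
    - {"xyz": [2,0,-2],"turn": [0,0,0],"grip": 15}
    - {"xyz": [2,0,-2],"turn": [0,0,0],"grip": 15}
    - {"xyz": [2,0,-2],"turn": [0,0,0],"grip": 15}
    - {"xyz": [2,0,-2],"turn": [0,0,0],"grip": 15}
    - {"xyz": [2,0,-2],"turn": [0,0,0],"grip": 15}
  force: 25

```text
t: 3.42
tool_pos: [0.5142, 0.1137, 0.2738]
orientation: [1.218, 1.204, -1.218]
force: [-0.9, -0.1, -0.4]
opening: 0.0476
```

Emit:
step_arm:
  commands:
    - {"xyz": [0,0,0],"turn": [0,0,0],"grip": 15}
    - {"xyz": [0,0,0],"turn": [0,0,0],"grip": 15}
    - {"xyz": [0,0,0],"turn": [0,0,0],"grip": 15}
    - {"xyz": [0,0,0],"turn": [0,0,0],"grip": 15}

```text
t: 3.92
tool_pos: [0.5153, 0.1137, 0.2738]
orientation: [1.22, 1.201, -1.216]
force: [8.6, 0.5, -4.4]
opening: 0.0239
```

Emit:
step_arm:
  commands:
    - {"xyz": [0,1,12],"turn": [0,0,0],"grip": 15}
    - {"xyz": [0,1,30],"turn": [0,0,0],"grip": 15}
    - {"xyz": [0,1,50],"turn": [0,0,0],"grip": 15}
    - {"xyz": [0,1,70],"turn": [0,0,0],"grip": 15}
    - {"xyz": [0,1,90],"turn": [0,0,0],"grip": 15}
    - {"xyz": [0,1,110],"turn": [0,0,0],"grip": 15}
    - {"xyz": [0,1,125],"turn": [0,0,0],"grip": 15}
    - {"xyz": [0,1,135],"turn": [0,0,0],"grip": 15}
    - {"xyz": [0,1,140],"turn": [0,0,0],"grip": 15}
    - {"xyz": [0,1,140],"turn": [0,0,0],"grip": 15}

```text
t: 5.18
tool_pos: [0.5135, -0.027, 0.2737]
orientation: [1.217, 1.202, -1.219]
force: [2.5, -3.1, -1.5]
opening: 0.0235
```

```bash
python3 - <<'E'
from h import *
T=read_camera("top"); S=read_camera("scene")
a=cv2.resize(T[140:240,260:420],None,fx=2.9,fy=2.9,interpolation=cv2.INTER_CUBIC)
b=cv2.resize(S[160:260,260:360],None,fx=3,fy=3,interpolation=cv2.INTER_CUBIC)
o=np.zeros((a.shape[0]+b.shape[0],780,3),np.uint8);o[:a.shape[0],:a.shape[1]]=a;o[a.shape[0]:,:b.shape[1]]=b
cv2.imwrite("pics/c3.png",o[:,:,::-1])
plan((0.5135,0.114,0.274))
E
```

```text
shift mm [  -0.5   -1.8 -140.7] turn [-0.     0.001  0.   ]
shift mm [  -0.5   -1.8 -140.7] turn [ 3.141e+00  0.000e+00 -2.000e-03]
t 5.275 pos [ 0.5135 -0.0267  0.2737] R [[-0.0, 1.0, -0.012], [-0.001, -0.012, -1.0], [-1.0, -0.0, 0.001]] F [ 2.3 -2.7 -1.4] op 0.02386664789103894 q [-0.15 -0.09  1.76 -0.    1.47 -0.14]
```

View pics/c3.png

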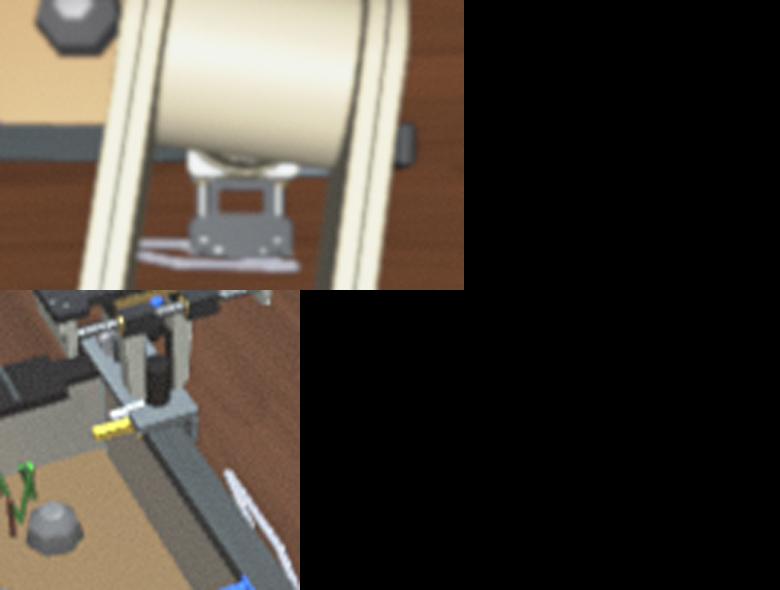

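The carriage followed. In the scene crop the pointer (125,409) is slightly short of the yellow clip (114,429). From the top-view measurements about 8 mm remain.

Emit:
step_arm:
  commands:
    - {"xyz": [0,0,4],"turn": [0,0,0],"grip": 15}
    - {"xyz": [0,0,8],"turn": [0,0,0],"grip": 15}
    - {"xyz": [0,0,8],"turn": [0,0,0],"grip": 15}
    - {"xyz": [0,0,8],"turn": [0,0,0],"grip": 15}
    - {"xyz": [0,0,8],"turn": [0,0,0],"grip": 93}
    - {"xyz": [0,0,8],"turn": [0,0,0],"grip": 93}
    - {"xyz": [0,0,8],"turn": [0,0,0],"grip": 93}
    - {"xyz": [-30,0,8],"turn": [0,0,0],"grip": 93}
    - {"xyz": [-80,0,8],"turn": [0,0,0],"grip": 93}
    - {"xyz": [-130,-40,8],"turn": [0,0,0],"grip": 60}
    - {"xyz": [-130,-80,40],"turn": [0,0,0],"grip": 30}
    - {"xyz": [-130,-90,83],"turn": [0,0,0],"grip": 0}

```text
t: 6.78
tool_pos: [0.4213, -0.1082, 0.4054]
orientation: [1.217, 1.201, -1.215]
force: [0.7, -0.8, -0.2]
opening: 0.048
```

```bash
python3 - <<'E'
from h import *
T=read_camera("top"); S=read_camera("scene")
a=cv2.resize(T[140:240,260:420],None,fx=2.9,fy=2.9,interpolation=cv2.INTER_CUBIC)
b=cv2.resize(S[140:240,260:360],None,fx=3,fy=3,interpolation=cv2.INTER_CUBIC)
o=np.zeros((a.shape[0]+b.shape[0],780,3),np.uint8);o[:a.shape[0],:a.shape[1]]=a;o[a.shape[0]:,:b.shape[1]]=b
cv2.imwrite("pics/c4.png",o[:,:,::-1])
print(blobs(S,(22,120,120),(35,255,255),(260,140,360,240)),blobs(S,(0,0,200),(180,40,255),(260,140,360,240)))
plan((0.46,-0.109,0.347))
E
```

```text
[(array([296.9, 206. ]), [291, 203, 13, 7, 51])] [(array([294.3, 170.9]), [292, 169, 6, 5, 19]), (array([301. , 197.3]), [296, 195, 11, 6, 28]), (array([341.3, 229.9]), [335, 221, 15, 19, 62])]
shift mm [57.3 38.5 -2.6] turn [-0.004  0.002 -0.001]
shift mm [57.3 38.5 -2.6] turn [ 3.138e+00 -1.000e-03 -3.000e-03]
t 6.875 pos [ 0.4214 -0.1109  0.4043] R [[0.001, 1.0, -0.016], [-0.002, -0.016, -1.0], [-1.0, 0.001, 0.002]] F [-0.5 -0.2 -0.4] op 0.040216788562954776 q [-0.37 -0.34  1.74 -0.    1.74 -0.36]
```

View pics/c4.png

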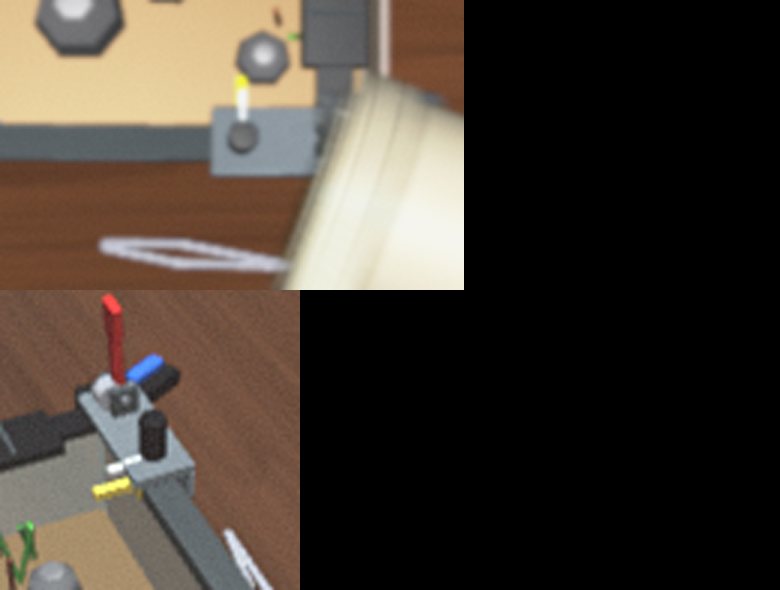

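In the top crop the white pointer (242,100) lies over the yellow tongue (241,82), within about 1 mm along the rail. In the scene crop the lever still stands open at (115,340). Next I'll go down on the robot side of the lever.

Emit:
step_arm:
  commands:
    - {"xyz": [0,0,0],"turn": [0,0,0],"grip": 0}
    - {"xyz": [25,20,0],"turn": [0,0,0],"grip": 0}
    - {"xyz": [50,45,0],"turn": [0,0,0],"grip": 0}
    - {"xyz": [50,45,0],"turn": [0,0,0],"grip": 0}
    - {"xyz": [50,45,0],"turn": [0,0,0],"grip": 0}
  force: 40

```text
t: 7.5
tool_pos: [0.4675, -0.108, 0.3542]
orientation: [1.217, 1.205, -1.217]
force: [-0.9, -0.1, 0.1]
opening: 0.0004
```

```bash
python3 - <<'E'
from h import *
S=read_camera("scene");T=read_camera("top")
b=cv2.resize(S[120:240,260:380],None,fx=3,fy=3,interpolation=cv2.INTER_CUBIC)
a=cv2.resize(T[140:200,320:400],None,fx=5,fy=5,interpolation=cv2.INTER_CUBIC)
o=np.zeros((360,770,3),np.uint8);o[:,:360]=b;o[:300,365:765]=a
cv2.imwrite("pics/c5.png",o[:,:,::-1])
plan((0.4895,-0.1095,0.354))
E
```

```text
shift mm [ 1.1 21.9  0.8] turn [ 0.001  0.001 -0.002]
shift mm [ 1.1 21.9  0.8] turn [-3.141e+00  2.000e-03  1.000e-03]
t 7.6 pos [ 0.4676 -0.1084  0.3551] R [[0.002, 1.0, -0.011], [-0.001, -0.011, -1.0], [-1.0, 0.002, 0.001]] F [0.9 0.7 0.5] op 0.000372119699103949 q [-0.33 -0.22  1.73 -0.    1.63 -0.32]
```

View pics/c5.png

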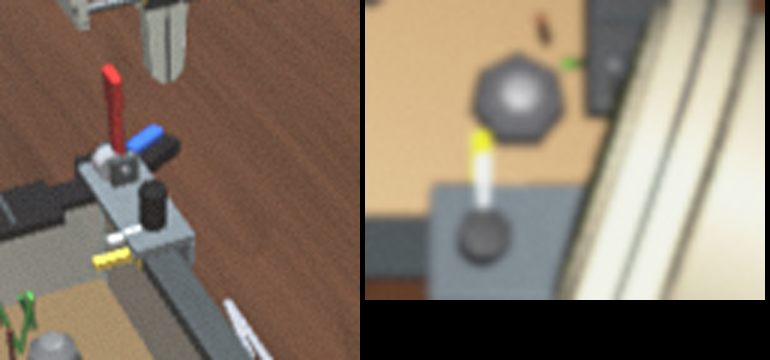

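The closed fingertips (165,80) are on the robot side of the lever (112,100), and the pointer (484) and yellow (481) are about 1 mm apart. Now I'll push in an arc.

Emit:
step_arm:
  commands:
    - {"xyz": [0,12,0],"turn": [0,0,0],"grip": 0}
    - {"xyz": [0,22,0],"turn": [0,0,0],"grip": 0}
    - {"xyz": [1,33,0],"turn": [0,0,0],"grip": 0}
    - {"xyz": [2,43,0],"turn": [0,0,0],"grip": 0}
    - {"xyz": [5,54,0],"turn": [0,0,0],"grip": 0}
    - {"xyz": [10,64,0],"turn": [0,0,0],"grip": 0}
    - {"xyz": [16,72,0],"turn": [0,0,0],"grip": 0}
    - {"xyz": [23,80,0],"turn": [0,0,0],"grip": 0}

```text
t: 8.6
tool_pos: [0.5483, -0.1097, 0.331]
orientation: [1.218, 1.202, -1.217]
force: [-1.3, -0.2, 6.0]
opening: 0.0006
```

```bash
python3 - <<'E'
from h import *
S=read_camera("scene")
cv2.imwrite("pics/c6.png",cv2.resize(S[120:240,240:380],None,fx=4,fy=4,interpolation=cv2.INTER_CUBIC)[:,:,::-1])
plan((0.4895,-0.1095,0.354))
E
```

```text
shift mm [-24.4 -59.    0.6] turn [ 0. -0. -0.]
shift mm [-24.4 -59.    0.6] turn [-3.142  0.    -0.   ]
t 8.65 pos [ 0.5485 -0.1096  0.3296] R [[0.0, 1.0, -0.012], [0.0, -0.012, -1.0], [-1.0, 0.0, -0.0]] F [-1.2  0.2 -0.2] op 0.00024752157436501063 q [-0.29  0.01  1.56  0.    1.57 -0.28]
```

View pics/c6.png

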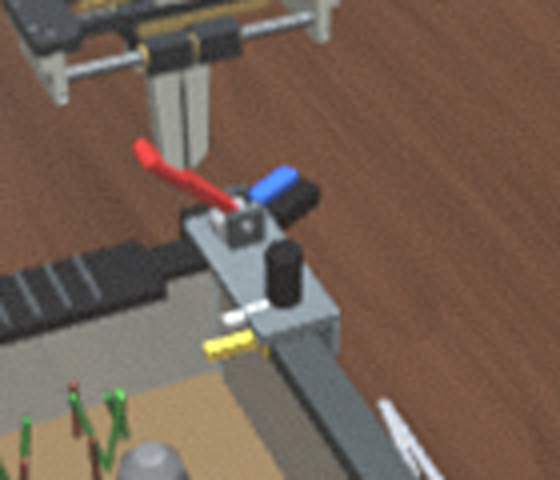

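The lever (from (145,155) to (235,205)) is tilted roughly 0.9 rad under the fingertips, and the pointer is still at the clip. I'll carry on down past centre.

Emit:
step_arm:
  commands:
    - {"xyz": [6,5,0],"turn": [0,0,0],"grip": 0}
    - {"xyz": [12,9,0],"turn": [0,0,0],"grip": 0}
    - {"xyz": [17,12,0],"turn": [0,0,0],"grip": 0}
    - {"xyz": [22,14,0],"turn": [0,0,0],"grip": 0}
    - {"xyz": [27,16,0],"turn": [0,0,0],"grip": 0}
    - {"xyz": [32,17,0],"turn": [0,0,0],"grip": 0}
    - {"xyz": [36,18,0],"turn": [0,0,0],"grip": 0}
    - {"xyz": [39,18,0],"turn": [0,0,0],"grip": 0}
    - {"xyz": [39,18,0],"turn": [0,0,0],"grip": 0}

```text
t: 9.78
tool_pos: [0.5651, -0.1098, 0.291]
orientation: [1.218, 1.205, -1.219]
force: [-0.2, -0.7, -0.1]
opening: 0.0004
```

No contact force is left, which suggests it snapped shut. I'll retreat up and back, clear of the view.

Emit:
step_arm:
  commands:
    - {"xyz": [-30,0,0],"turn": [0,0,0],"grip": 0}
    - {"xyz": [-80,0,0],"turn": [0,0,0],"grip": 0}
    - {"xyz": [-120,-30,30],"turn": [0,0,0],"grip": 0}
    - {"xyz": [-120,-60,80],"turn": [0,0,0],"grip": 0}
    - {"xyz": [-120,-90,130],"turn": [0,0,0],"grip": 0}
    - {"xyz": [-120,-120,180],"turn": [0,0,0],"grip": 0}
    - {"xyz": [-120,-140,220],"turn": [0,0,0],"grip": 0}
    - {"xyz": [-120,-140,220],"turn": [0,0,0],"grip": 0}

```text
t: 10.78
tool_pos: [0.4212, -0.3305, 0.4115]
orientation: [1.221, 1.202, -1.222]
force: [0.8, 0.3, -0.6]
opening: 0.0004
```

```bash
python3 - <<'E'
from h import *
S=read_camera("scene");T=read_camera("top")
o=np.zeros((440,790,3),np.uint8);o[:300,:350]=cv2.resize(S[130:250,240:380],(350,300),interpolation=cv2.INTER_CUBIC)
o[:440,350:790]=cv2.resize(T[135:245,320:430],(440,440),interpolation=cv2.INTER_CUBIC)
cv2.imwrite("pics/c7.png",o[:,:,::-1])
L,R=np.array([.51453,.26975]),np.array([.50918,-.16505]);ey=(L-R)/np.linalg.norm(L-R)
for n,c,z in(("yellow",((22,120,120),(35,255,255)),.16),("pointer",((0,0,190),(180,60,255)),.175),("red",((0,150,80),(8,255,255)),.2)):
    print(n,[(b,onz("top",b[0],z).round(4),round(float(onz("top",b[0],z)[:2]@ey),4)) for b in blobs(T,*c,(325,150,420,205),3)])
    print("  S",blobs(S,*c,(240,130,380,250),3))
plan((0.4895,-0.1095,0.354))
E
```

```text
yellow [((array([342.9, 167.8]), [341, 166, 5, 5, 19]), array([ 0.5624, -0.0336,  0.16  ]), -0.0267)]
  S [(array([297.2, 206. ]), [291, 203, 13, 7, 53])]
pointer [((array([350.5, 158.8]), [349, 157, 4, 4, 13]), array([ 0.5815, -0.0511,  0.175 ]), -0.044), ((array([392. , 164.5]), [392, 163, 1, 4, 4]), array([ 0.5673, -0.1484,  0.175 ]), -0.1414), ((array([343.3, 175.2]), [341, 171, 5, 10, 37]), array([ 0.5427, -0.0339,  0.175 ]), -0.0273), ((array([376.3, 189.3]), [374, 187, 6, 6, 28]), array([ 0.5091, -0.1109,  0.175 ]), -0.1046)]
  S [(array([299.4, 170.4]), [297, 169, 6, 4, 15]), (array([300.8, 197.5]), [296, 195, 11, 6, 32]), (array([343.9, 233.5]), [335, 220, 21, 30, 88])]
red [((array([376.5, 163.4]), [371, 150, 12, 34, 283]), array([ 0.5664, -0.1092,  0.2   ]), -0.1023)]
  S [(array([279.1, 177.2]), [265, 171, 32, 14, 206])]
shift mm [  57.8   63.9 -219.5] turn [-0.001 -0.001  0.   ]
shift mm [  57.8   63.9 -219.5] turn [3.14e+00 0.00e+00 1.00e-03]
t 10.875 pos [ 0.4227 -0.3282  0.4117] R [[0.0, 1.0, -0.013], [0.001, -0.013, -1.0], [-1.0, -0.0, -0.001]] F [0.2 0.6 0.6] op 0.00022641783159593938 q [-0.76 -0.06  1.49  0.    1.72 -0.74]
```

View pics/c7.png

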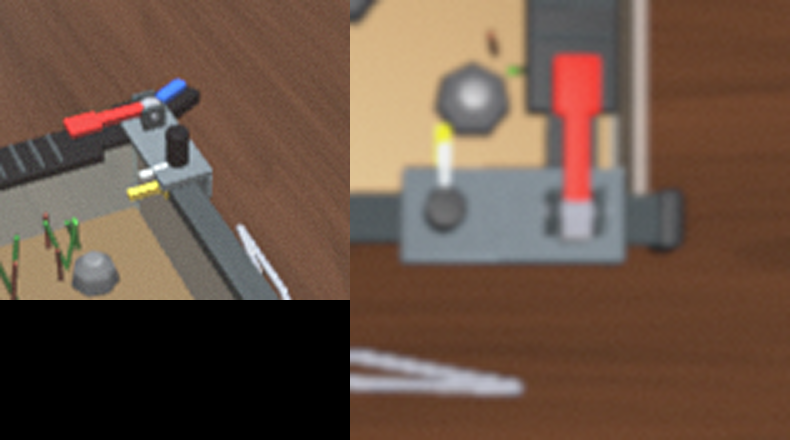

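The lever (red, (578,55) to (577,200)) lies along +x over the lamp bar, and the pointer and yellow clip agree within 0.6 mm along the rail. I'll check the lever end's height and then hand in.

```bash
python3 - <<'E'
from h import *
from plant import robot
P,e=two((266.8,181.2),(377,148.7)); print(P.round(3),e.round(4))
if P[2]<.215: robot.close_job(); print("closed")
E
```

```text
[ 0.601 -0.111  0.196] 0.0002
the job is handed in; nothing more can be done
closed
```

The lamp is lined up with the yellow clip and clamped, and the job is handed in, at about 11 s of the 42 s allowed. No verdict was reported, so these are my own measurements.

- **Slide:** I held the carriage by its knob and slid it about 148 mm towards −y with the lever open, then let go. The pointer was then about 1 mm from the yellow clip.
- **Lever:** I pushed the red lever over in an arc with closed fingertips until it snapped shut. Seen in both cameras, its end is at (0.601, −0.111, 0.196) m, about 90 mm from the pivot. That is level with the pivot at 198 mm, so it lies flat.
- **Final alignment:** With the lever shut, the pointer is 0.6 mm from the yellow clip in the top view.
- **Release:** The arm is clear of everything and reads no contact force.

One disagreement: before the slide, the scene camera placed the yellow clip about 5 mm off the top view, probably because it also sees the clip's lower side face. I used the top view.

I did not measure the jar, the cleaner or the tweezers again at the end. The fingers never went down near them.

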